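# Swap out the flat-roofed building of a site model

### The arm

A 7-joint arm with a two-finger parallel gripper is mounted at the origin on the work surface. World frame = base frame: x ahead of the robot, y to its left, z up, the work surface at z = 0. Lengths are in m, angles in rad, forces in N, time in s.
With the tool pointing down it reaches from about 0.35 to 0.9 m from the base axis. Payload 8.1 kg.
Tool frame: the origin (TCP) lies on the centre line of the jaws, within the pads' length; the fingertips stand 11 mm ahead of it and the grasp point (between the pads) lies 8 mm behind it; z points along the fingers, y is the line along which they close (so a half turn about z gives the same grasp; the last joint's range is limited). The gripper opens to 85 mm and grips with 20 to 120 N. Pads are 22 mm wide; open, the fingers measure 114 mm over their backs; the gripper's body (76 mm by 85 mm) begins 54 mm behind the grasp point. The pads swing forward as they close: fully open they stand 13 mm farther back than shut.
Start: joints at [-1.304, 0.434, 0.025, 1.573, -0.012, 1.134, -0.075], TCP at [0.226, 0.583, 0.242] pointing down, gripper open.
Joint ranges: [-2.62, 2.62], [-0.44, 2.09], [-1.27, 1.32], [0.08, 2.57], [-1.32, 4.46], [0.12, 2], [-2.74, 2.74]. Speed limits (rad/s): [2.22, 2.22, 3.01, 3.01, 3.14, 3.14, 3.14].

### API

Orientations are given as a unit quaternion [w, x, y, z].
In Python, from workcell import observe, capture, camera_model, finish_job gives the robot as it stands. The module is installed in compiled form; this text tells all that it offers.
- The arm moves only by the tool drive_tool, never from a script. Its argument "moves" is a list of rows, each a list of 2 entries, a list of its own where there are three numbers: the shift along the tool's x, y, z in cm, then the turn, a rotation vector about the tool's x, y, z in rad. In form: [[[dx, dy, dz], [ax, ay, az]], ...]. A call has 1 to 5 rows; each row is the pose to reach, as a shift and turn from the pose commanded when the call began, along the tool's axes at that moment; what a row does not reach only later rows make up. A row lasts 1/8 s, in which the tool goes at most 62.5 mm and 10.7 degrees, less where a joint would pass 70% of its speed; a pose out of reach is approached as far as the arm can. A call with a gripper value outside its range is refused whole. "gripper" is the closure, from 0 (fully open) to 1 (shut), set as the call begins (left out, the last holds). The fingers move at their own pace and stop on an object; the grip force is fixed at half the most. Time passes only in rows, so rows that repeat a pose let the fingers close. It gives the time, the measured TCP pose, the force, the opening and the grip force at its end, in the units of the state.
- observe(): the state, without advancing time (a new reading comes with each control period).
- capture(name): name is "side" or "top"; returns the picture (400x640x3 uint8, blue, green, red); there is no depth.
- camera_model(name): a dict with "fovy" (degrees; the focal length in pixels is half the picture's height over the tangent of half this angle, whatever the lens; pixels are square), "cx", "cy" (the principal point, pixels), "R" (3x3) and "t" (3): a world point X has camera coordinates R X + t. Camera axes: x right, y down, z forward; pixel columns grow to the right and rows downward; lengths in m; the calibration is good to about 2 mm. A picture is of the moment at which its call begins. camera_model takes no time and is no camera call.
- finish_job(): hands the job in; it is judged then, once.
The state is a dict: "t": time; "joint_pos": joint angles; "qd": joint speeds; "tau": joint torques, N m; "position": TCP position; "eef_rot": TCP orientation; "wrist_force": force on the tool from outside, world axes, zero at the start; "ft_torque": the same for the moment, N m; "opening": opening from 0.0 (shut) to 1.0 (fully open); "grasp_force": force on a finger pad.
Only numpy, scipy, OpenCV 4.12 (cv2) and the standard library are available. Lean on these libraries where they do the work, as an engineer would, in place of code of your own. Each camera call takes 0.05 s, during which the arm holds its last target. There are 200 camera calls.

### The job

The three small buildings in the thick grey site model are held down by push-push latches. Press the flat-roofed building deeper until its latch lets go and it springs up, draw it out, and set it down upright in the middle of the empty card plate on the pale board. Leave the other two buildings latched in the model.

Things in the scene. Friction and masses are not known exactly. Their poses are not given: they have to be found in the camera images.
- flat_block_mid (a point): Centre of the flat-roofed building: a grey card block 44 x 44 mm, 60 mm high, small dark windows near its top, 80 g; half-way up, 30 mm below the roof. x, y along its sides. Latched, its roof is 20 mm above the model's top face. Pressed down (3 to 5 N) the latch trips 6 mm deeper, firm stop at 9 mm; let go, it rises in a second to 25 mm above its start, loose, 15 mm still in the socket.
- gable_house_mid (a point): Neighbour with a ridged (gable) roof, same card, 44 x 44 mm, ridge 67 mm above its underside; this point is on its axis 30 mm above the underside. The model's top face is 70 mm above the table, with three sockets 120 mm apart in a row along the buildings' y axes; any building may be in any socket. Bushes on the model are 29 mm high, 70 mm or more from a building's axis.
- stepped_house_mid (a point): Neighbour with a stepped roof, one half 22 mm higher than the other, same card, 44 x 44 mm, upper roof 68 mm above its underside; this point is on its axis 30 mm above the underside. All three buildings have latches of the same kind, none can be pulled out while latched, and the buildings beside the flat-roofed one stay about 27 mm above the model's top face.
- plate_top (a point): Centre of the upper face of the empty grey card plate, 90 x 90 x 3 mm, fixed on a pale 300 x 200 x 10 mm board; its upper face is 13 mm above the table. x, y along its sides. A second plate, centred 140 mm away on the board, carries a small wood and black model 27 mm high; an eraser lies near the board's edge.
Things that resemble listed ones, but are neither listed nor needed, are in the scene too. Leave any green or purple look-alike of the part that bears flat_block_mid alone.

How it is judged:
By the outcome, as a careful person would: the job done as asked, in the order asked, and still so for the second after the job is handed in, with the robot touching nothing.
It also fails if it takes over 51 s, if anything falls off the work surface, if the arm or the gripper's body presses on something with over 40 N, if the wrist force passes 120 N, or if a joint passes its speed limit or range.

## Working session

There is one attempt and no reset: what is moved stays moved. The work goes in short steps, Python scripts to look and compute and a tool call to move; the robot and the scene stay as the last step left them, time stands still between calls to the robot, and variables do not carry over. Pictures are saved under pics/ and viewed, at most 10 in all, crops included, and the job is handed in when it is done.

Besides the shell and the picture viewer there is one more tool, called after ">>>" as name([rows], argument=value, ...), one row to a line, values as JSON. drive_tool: Moves the arm, as the interface text tells. Its arguments: {"type":"object","properties":{"moves":{"type":"array"},"gripper":{"type":"number"}},"required":["moves"]}

```bash
mkdir -p pics
python3 - <<'E'
from workcell import *
import cv2
s=observe();print(s)
for n in("side","top"):
    cv2.imwrite(f"pics/{n}0.png",capture(n));print(n,camera_model(n))
E
```

```text
{'t': 0.0, 'joint_pos': array([-1.30360865,  0.43525541,  0.02498001,  1.57409479, -0.01161112,
        1.13398488, -0.07511544]), 'qd': array([-5.79700800e-04, -8.09817626e-04,  2.24511611e-04, -6.49400839e-04,
        5.66500908e-05,  3.09493513e-04, -3.53863984e-05]), 'tau': array([ 1.12000409e-03, -6.70486379e+01,  1.02458060e+00, -3.16225219e+01,
        1.52060209e-02,  1.22963349e-02, -2.70799762e-05]), 'position': array([0.22576285, 0.58228175, 0.24150677]), 'eef_rot': array([-7.82200508e-05,  1.83889458e-01,  9.82946606e-01, -7.94781876e-04]), 'wrist_force': array([ 0.21346089,  0.7470929 , -0.41136354]), 'ft_torque': array([0.02474281, 0.00261447, 0.00115267]), 'grasp_force': 0.0, 'opening': 1.0011541935031871}
side {'fovy': 56.07833054394653, 'cx': 325.1100400126403, 'cy': 203.66749550025287, 'R': array([[ 0.93901398, -0.34382747, -0.00595175],
       [-0.24758372, -0.66395226, -0.70559882],
       [ 0.23865258,  0.66404071, -0.70858654]]), 't': array([-0.47764883,  0.20194099,  0.81716839])}
top {'fovy': 43.49688553520477, 'cx': 320.84170469745385, 'cy': 203.42565745421675, 'R': array([[ 0.02952676, -0.99953738, -0.00729358],
       [-0.99226864, -0.0284305 , -0.1208083 ],
       [ 0.12054505,  0.01080427, -0.99264906]]), 't': array([0.04012107, 0.53644334, 1.24344383])}
```

View pics/top0.png

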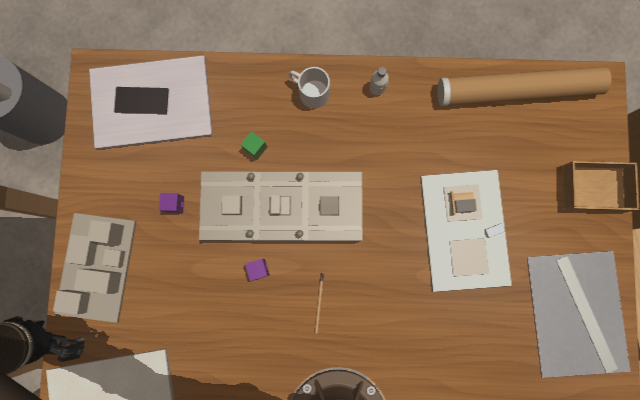

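View pics/side0.png

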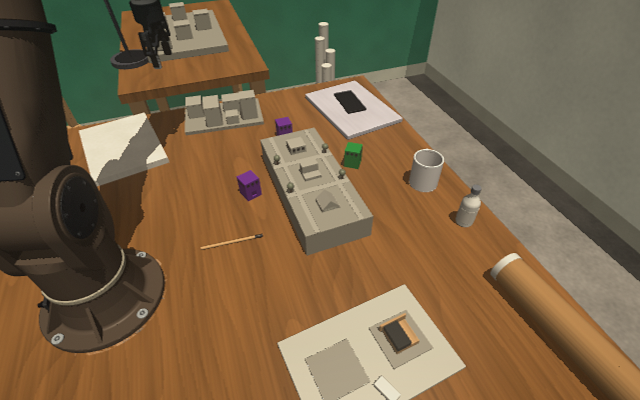

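Top view: the model has buildings at (231,205), (281,205) and (330,205), and the empty plate is at (469,257). The side view shows them as flat with windows at (297,146), stepped at (310,168) and gable at (329,205).
Possible mix-ups: 
- the purple blocks at top (171,202) and (256,270)
- the green block at (254,145)
- the other site model at (95,268)
- the stepped and gable neighbours

I choose the one at top (231,205) and will check it in a close crop.

```bash
cat > h.py <<'E'
import numpy as np,cv2
from workcell import *
from scipy.spatial.transform import Rotation as Ro
def px2w(n,u,v,z):
    m=camera_model(n);f=200/np.tan(np.radians(m["fovy"]/2))
    d=m["R"].T@np.array([(u-m["cx"])/f,(v-m["cy"])/f,1]);c=-m["R"].T@m["t"]
    return c+d*(z-c[2])/d[2]
def w2px(n,X):
    m=camera_model(n);f=200/np.tan(np.radians(m["fovy"]/2));p=m["R"]@np.array(X)+m["t"]
    return np.round([m["cx"]+f*p[0]/p[2],m["cy"]+f*p[1]/p[2]],1)
def totool(X):
    s=observe();w,x,y,z=s["eef_rot"];R=Ro.from_quat([x,y,z,w])
    return R.inv().apply(np.array(X)-s["position"])*100
E
python3 - <<'E'
from h import *
a=cv2.imread("pics/top0.png");b=cv2.imread("pics/side0.png")
A=cv2.resize(a[165:250,190:370],None,fx=4,fy=4,interpolation=2)
B=cv2.resize(b[120:250,255:375],None,fx=4,fy=4,interpolation=2)[:, :480]
C=cv2.resize(a[165:295,415:515],None,fx=3,fy=3,interpolation=2)
cv2.imwrite("pics/c1.png",np.vstack([A[:, :720],np.zeros((4,720,3),np.uint8)]))
D=np.zeros((520,780,3),np.uint8);D[:,:480]=B;D[:390,480:]=C
cv2.imwrite("pics/c2.png",D)
for n,u,v,z in[("top",231.5,205,.09),("top",330,205,.1),("top",469,257,.013),("side",337,370,.013),("side",297,146,.09)]:print(n,u,v,px2w(n,u,v,z))
E
```

```text
top 231.5 205 [0.51800709 0.27220424 0.09      ]
top 330 205 [0.5236862  0.03280869 0.1       ]
top 469 257 [ 0.41088168 -0.32524296  0.013     ]
side 337 370 [ 0.41316648 -0.32468129  0.013     ]
side 297 146 [0.51982215 0.2570973  0.09      ]
```

View pics/c1.png

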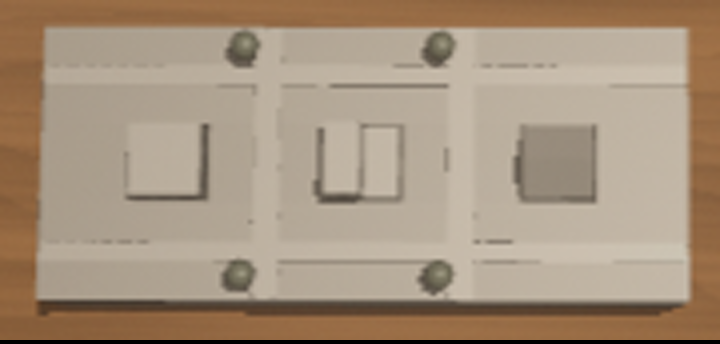

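View pics/c2.png

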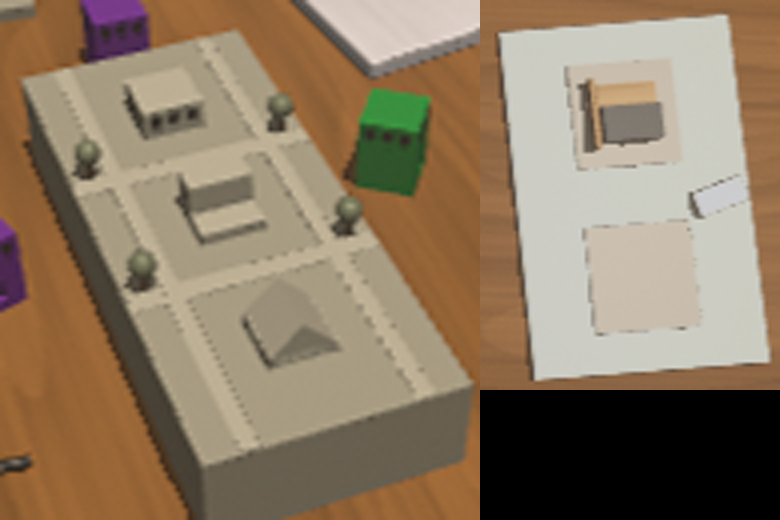

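Run:
```python
from h import *
c1=lambda x,y,z:px2w("top",(x+.5)/4-.5+190,(y+.5)/4-.5+165,z)
c2=lambda x,y,z:px2w("top",(x-480+.5)/3-.5+415,(y+.5)/3-.5+165,z)
cs=lambda x,y,z:px2w("side",(x+.5)/4-.5+255,(y+.5)/4-.5+120,z)
f=c1(164,160,.09);print("flat",f,"side",cs(164,92,.09))
ang=lambda a,b:np.degrees(np.arctan2((b-a)[1],(b-a)[0]))
print("model yaw(-90):",ang(c1(690,27,.07),c1(44,27,.07)),ang(c1(690,300,.07),c1(38,300,.07)),ang(c1(558,163,.09),f))
P=[c2(*p,.013) for p in[(584,226),(690,221),(699,326),(596,334)]]
print("plate",np.mean(P,0),ang(P[1],P[0]),ang(P[2],P[3]),ang(P[3],P[0]),ang(P[2],P[1]))
s=observe();w,x,y,z=s["eef_rot"];M=Ro.from_quat([x,y,z,w]).as_matrix();print(M)
print("toolY yaw",np.degrees(np.arctan2(M[1,1],M[0,1])))
print(totool([f[0],f[1],.16]))
```

```text
flat [0.51886367 0.27438174 0.09      ] side [0.52085664 0.27365161 0.09      ]
model yaw(-90): 91.61386689935325 91.67154466553191 91.2035289957558
plate [ 0.41126569 -0.32459173  0.013     ] 94.36954671055733 96.09568762659961 6.275276266934269 4.338380960042611
[[-9.32366970e-01  3.61513055e-01 -3.80257214e-04]
 [ 3.61513238e-01  9.32366089e-01 -1.28650739e-03]
 [-1.10550287e-04 -1.33696502e-03 -9.99999100e-01]]
toolY yaw 68.80683313388855
[-38.45801276 -18.10668859   8.19202378]
```

>>> drive_tool([
  [[-38.6, -18.1, 7], [0, 0, 1.175]],
  [[-38.6, -18.1, 7], [0, 0, 1.175]],
  [[-38.6, -18.1, 7], [0, 0, 1.175]],
  [[-38.6, -18.1, 7], [0, 0, 1.175]],
  [[-38.6, -18.1, 7], [0, 0, 1.175]],
], gripper=1)

```text
t: 0.72
position: [0.4399, 0.3581, 0.1913]
eef_rot: [-0.0, 0.61, 0.792, -0.0]
wrist_force: [0.5, 1.1, 0.5]
opening: 0.0
grasp_force: 0.0
```

```bash
cat > st.py <<'E'
from h import *
import sys
s=observe();w,x,y,z=s["eef_rot"];M=Ro.from_quat([x,y,z,w]).as_matrix()
T=list(map(float,sys.argv[1:4]))
print(s["t"],s["position"].round(4),"shift",totool(T).round(2),"turnz",round(np.arctan2(M[1,1],M[0,1])-np.radians(float(sys.argv[4])),4),"tilt",M[:2,2].round(4),s["wrist_force"].round(2),s["opening"],s["grasp_force"])
E
python3 st.py .52 .274 .14 1.5
```

```text
0.725 [0.4399 0.3581 0.1913] shift [-10.17   5.61   5.13] turnz 0.2312 tilt [-0.0001 -0.    ] [0.5  1.05 0.48] 0.00012580405402336781 0.0
```

>>> drive_tool([
  [[-10.2, 5.6, 5.1], [0, 0, 0.231]],
  [[-10.2, 5.6, 5.1], [0, 0, 0.231]],
  [[-10.2, 5.6, 5.1], [0, 0, 0.231]],
  [[-10.2, 5.6, 5.1], [0, 0, 0.231]],
])

```text
t: 1.23
position: [0.5192, 0.276, 0.1403]
eef_rot: [-0.0, 0.696, 0.718, -0.0]
wrist_force: [-0.2, 0.7, 0.5]
opening: 0.0
grasp_force: 0.0
```

```bash
python3 st.py .52 .274 .11 1.5
python3 - <<'E'
from h import *
a=cv2.resize(capture("side")[90:220,240:400],None,fx=4,fy=4,interpolation=2);b=cv2.resize(capture("top")[165:250,190:290],None,fx=4,fy=4,interpolation=2)
cv2.imwrite("pics/p1.png",a)
E
```

```text
1.225 [0.5192 0.276  0.1403] shift [-0.2   0.08  3.03] turnz 0.0062 tilt [-0.001  -0.0001] [-0.18  0.65  0.49] 0.00022818401015823006 0.0
```

View pics/p1.png

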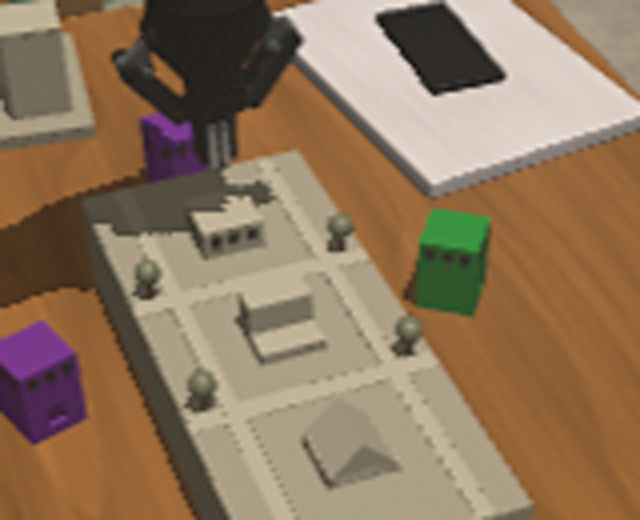

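The crop shows the shut fingertips at (218,165), just over the flat roof with windows at (225,210). I'll descend now.

>>> drive_tool([
  [[0, 0, 2.0], [0, 0, 0]],
  [[0, 0, 2.5], [0, 0, 0]],
  [[0, 0, 3.0], [0, 0, 0]],
  [[0, 0, 3.3], [0, 0, 0]],
  [[0, 0, 3.5], [0, 0, 0]],
])

```text
t: 1.95
position: [0.5197, 0.276, 0.1059]
eef_rot: [0.0, 0.696, 0.718, 0.0]
wrist_force: [-0.4, 0.3, 0.2]
opening: -0.002
grasp_force: 0.0
```

>>> drive_tool([
  [[0, 0, 0.3], [0, 0, 0]],
  [[0, 0, 0.6], [0, 0, 0]],
  [[0, 0, 0.8], [0, 0, 0]],
])

```text
t: 2.33
position: [0.5197, 0.2759, 0.0978]
eef_rot: [0.0, 0.696, 0.718, 0.0]
wrist_force: [-0.7, -0.2, 3.8]
opening: -0.001
grasp_force: 1.7
```

>>> drive_tool([
  [[0, 0, 0.2], [0, 0, 0]],
  [[0, 0, 0.35], [0, 0, 0]],
  [[0, 0, 0.45], [0, 0, 0]],
  [[0, 0, 0.45], [0, 0, 0]],
])

```text
t: 2.82
position: [0.5197, 0.2759, 0.0932]
eef_rot: [0.0, 0.696, 0.718, 0.0]
wrist_force: [0.4, 0.1, 1.8]
opening: 0.002
grasp_force: 1.4
```

Force fell, so the latch tripped. I'll rise.

>>> drive_tool([
  [[0, 0, -3], [0, 0, 0]],
  [[0, 0, -6.5], [0, 0, 0]],
  [[0, 0, -7], [0, 0, 0]],
  [[0, 0, -7], [0, 0, 0]],
])

```text
t: 3.32
position: [0.5193, 0.2759, 0.1629]
eef_rot: [-0.0, 0.696, 0.719, -0.0]
wrist_force: [-0.3, 0.2, -0.1]
opening: 0.004
grasp_force: 0.0
```

>>> drive_tool([
  [[0, 0, 0], [0, 0, 0]],
  [[0, 0, 0], [0, 0, 0]],
  [[0, 0, 0], [0, 0, 0]],
  [[0, 0, 0], [0, 0, 0]],
  [[0, 0, 0], [0, 0, 0]],
], gripper=0)

```text
t: 3.95
position: [0.5195, 0.2759, 0.1631]
eef_rot: [0.0, 0.696, 0.718, -0.0]
wrist_force: [0.0, 0.5, 0.0]
opening: 0.993
grasp_force: 0.0
```

```bash
python3 st.py .52 .274 .09 1.5
python3 - <<'E'
from h import *
a=cv2.resize(capture("side")[70:220,240:400],None,fx=3,fy=3,interpolation=2)
b=cv2.resize(capture("top")[165:250,190:290],None,fx=3,fy=3,interpolation=2)
D=np.zeros((450,790,3),np.uint8);D[:,:480]=a;D[:255,490:]=b
cv2.imwrite("pics/p2.png",D)
E
```

```text
3.95 [0.5195 0.2759 0.1631] shift [-0.19  0.04  7.31] turnz 0.0062 tilt [-0. -0.] [0.01 0.53 0.02] 0.9933864914268121 0.0
```

View pics/p2.png

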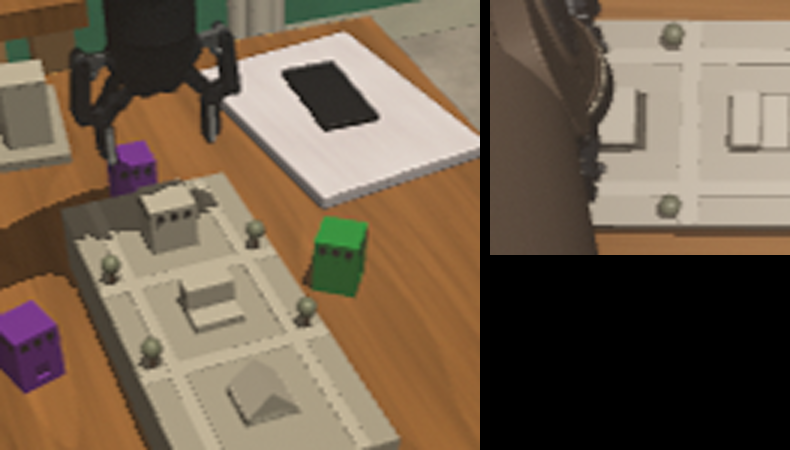

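The crop shows the flat block sprung up at (168,218), with the open fingers straddling it and both neighbours still down. I'll descend and grip.

>>> drive_tool([
  [[-0.2, 0, 2], [0, 0, 0.006]],
  [[-0.2, 0, 4], [0, 0, 0.006]],
  [[-0.2, 0, 6], [0, 0, 0.006]],
  [[-0.2, 0, 7.5], [0, 0, 0.006]],
  [[-0.2, 0, 7.9], [0, 0, 0.006]],
])

```text
t: 4.68
position: [0.5192, 0.2736, 0.0834]
eef_rot: [-0.0, 0.698, 0.716, -0.001]
wrist_force: [-0.5, 0.1, 0.4]
opening: 0.998
grasp_force: 0.0
```

>>> drive_tool([
  [[0, 0, 0], [0, 0, 0]],
  [[0, 0, 0], [0, 0, 0]],
  [[0, 0, 0], [0, 0, 0]],
  [[0, 0, 0], [0, 0, 0]],
  [[0, 0, 0], [0, 0, 0]],
], gripper=0.7)

```text
t: 5.3
position: [0.5204, 0.2741, 0.0847]
eef_rot: [0.0, 0.698, 0.716, 0.001]
wrist_force: [2.9, 1.2, 3.2]
opening: 0.507
grasp_force: 64.8
```

>>> drive_tool([
  [[0, 0, -0.8], [0, 0, 0]],
  [[0, 0, -2], [0, 0, 0]],
  [[0, 0, -4], [0, 0, 0]],
  [[0, 0, -7], [0, 0, 0]],
  [[0, 0, -9], [0, 0, 0]],
])

```text
t: 5.92
position: [0.519, 0.2737, 0.1752]
eef_rot: [-0.0, 0.698, 0.716, -0.0]
wrist_force: [-0.4, 0.4, -1.2]
opening: 0.505
grasp_force: 64.9
```

```bash
python3 st.py .411 -.3246 .17 5.3; python3 -c "
from h import *;s=observe();print(s['joint_pos'].round(2))"
```

```text
5.925 [0.519  0.2737 0.1752] shift [-59.53 -12.39   0.53] turnz -0.066 tilt [-0.0009 -0.0001] [-0.4   0.39 -1.24] 0.5050935391074795 64.8894926905632
[-0.84  0.45  0.37  1.77 -0.2   0.96 -0.36]
```

>>> drive_tool([
  [[-4, -0.8, 0], [0, 0, 0]],
  [[-9, -1.9, 0], [0, 0, 0]],
  [[-14, -2.9, 0], [0, 0, 0]],
  [[-19, -4, 0], [0, 0, 0]],
  [[-24, -5, 0], [0, 0, 0]],
])

```text
t: 6.55
position: [0.4746, 0.0312, 0.1741]
eef_rot: [-0.001, 0.698, 0.717, -0.0]
wrist_force: [1.2, -0.0, -0.4]
opening: 0.503
grasp_force: 64.9
```

>>> drive_tool([
  [[-5, -1, 0], [0, 0, 0]],
  [[-10, -2.1, 0], [0, 0, 0]],
  [[-15, -3.1, 0], [0, 0, -0.03]],
  [[-20, -4.2, 0], [0, 0, -0.05]],
  [[-25, -5.2, 0], [0, 0, -0.06]],
])

```text
t: 7.18
position: [0.4294, -0.2196, 0.1741]
eef_rot: [-0.001, 0.676, 0.737, 0.0]
wrist_force: [2.0, 0.1, -0.8]
opening: 0.509
grasp_force: 64.9
```

```bash
python3 st.py .411 -.3246 .10 5.3
```

```text
7.175 [ 0.4294 -0.2196  0.1741] shift [-10.31  -2.75   7.4 ] turnz -0.0052 tilt [-0.0009  0.0012] [ 2.02  0.05 -0.83] 0.5087083410580222 64.90793287754059
```

>>> drive_tool([
  [[-4, -1.1, 0], [0, 0, 0]],
  [[-8, -2.1, 1], [0, 0, -0.005]],
  [[-10.3, -2.7, 4], [0, 0, -0.005]],
  [[-10.3, -2.7, 8], [0, 0, -0.005]],
  [[-10.3, -2.7, 10], [0, 0, -0.005]],
])

```text
t: 7.8
position: [0.411, -0.3226, 0.0721]
eef_rot: [-0.002, 0.674, 0.738, -0.0]
wrist_force: [0.8, 0.3, -0.3]
opening: 0.509
grasp_force: 64.8
```

>>> drive_tool([
  [[0, 0, 0], [0, 0, 0]],
  [[0, 0, 0], [0, 0, 0]],
])

```text
t: 8.05
position: [0.4128, -0.3236, 0.0749]
eef_rot: [0.0, 0.674, 0.739, 0.0]
wrist_force: [-0.1, -0.1, -0.4]
opening: 0.508
grasp_force: 64.8
```

```bash
python3 st.py .411 -.3246 .0435 5.3
python3 - <<'E'
from h import *
a=cv2.resize(capture("side")[250:400,260:480],None,fx=2,fy=2,interpolation=2)
b=cv2.resize(capture("top")[165:295,400:520],None,fx=3,fy=3,interpolation=2)
D=np.zeros((390,800,3),np.uint8);D[:300,:440]=a;D[:,440:]=b
cv2.imwrite("pics/p3.png",D)
s=observe();w,x,y,z=s["eef_rot"];M=Ro.from_quat([x,y,z,w]).as_matrix();p=s["position"]-[0,0,s["position"][2]-.037-.0]
for n in("side","top"):
  for a in(-1,1):
    for b in(-1,1):print(n,w2px(n,np.array([.411,-.3246,.013])+.045*(a*M[:,0]+b*M[:,1])))
E
```

```text
8.05 [ 0.4128 -0.3236  0.0749] shift [-0.08 -0.18  3.14] turnz -0.001 tilt [0.0004 0.    ] [-0.05 -0.13 -0.41] 0.5082915249122152 64.84552547335625
side [324.2 405.9]
side [369.5 382.4]
side [303.8 358.8]
side [346.2 338.9]
top [488.2 273.6]
top [484.6 238.2]
top [452.8 275.9]
top [449.5 240.4]
```

View pics/p3.png

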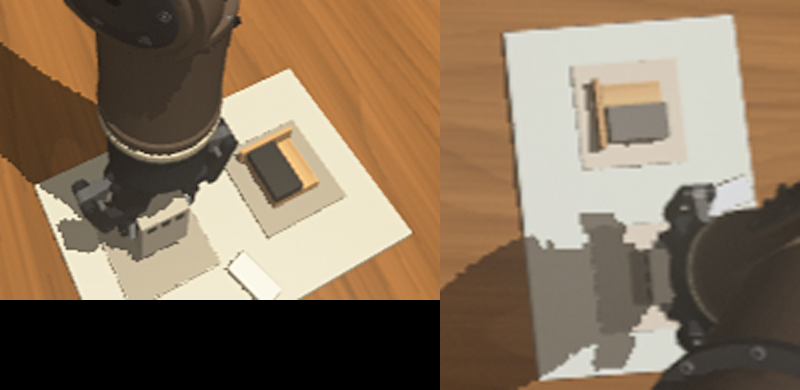

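The crop shows the block upright in the grip over the empty plate at (165,235). The eraser and the second plate are clear of the fingers.

>>> drive_tool([
  [[-0.1, -0.2, 1], [0, 0, 0]],
  [[-0.1, -0.2, 2], [0, 0, 0]],
  [[-0.1, -0.2, 2.6], [0, 0, 0]],
  [[-0.1, -0.2, 2.9], [0, 0, 0]],
  [[-0.1, -0.2, 2.9], [0, 0, 0]],
])

```text
t: 8.78
position: [0.4105, -0.3247, 0.0449]
eef_rot: [-0.0, 0.674, 0.739, -0.0]
wrist_force: [-0.7, 0.2, -1.0]
opening: 0.511
grasp_force: 64.9
```

>>> drive_tool([
  [[0, 0, 0.1], [0, 0, 0]],
  [[0, 0, 0.2], [0, 0, 0]],
  [[0, 0, 0.2], [0, 0, 0]],
])

```text
t: 9.15
position: [0.4108, -0.3249, 0.0433]
eef_rot: [0.0, 0.674, 0.739, 0.0]
wrist_force: [-0.8, 0.5, -0.2]
opening: 0.508
grasp_force: 64.8
```

>>> drive_tool([
  [[0, 0, 0.1], [0, 0, 0]],
  [[0, 0, 0.1], [0, 0, 0]],
])

```text
t: 9.4
position: [0.4108, -0.3249, 0.0432]
eef_rot: [0.0, 0.674, 0.739, 0.0]
wrist_force: [-3.1, 3.9, 16.1]
opening: 0.507
grasp_force: 66.8
```

Contact. I'll back off that 1 mm to relieve the force, then open.

>>> drive_tool([
  [[0, 0, -0.08], [0, 0, 0]],
  [[0, 0, -0.08], [0, 0, 0]],
])

```text
t: 9.65
position: [0.4108, -0.3249, 0.0432]
eef_rot: [0.0, 0.674, 0.739, 0.0]
wrist_force: [-0.4, 0.9, 6.5]
opening: 0.505
grasp_force: 65.7
```

>>> drive_tool([
  [[0, 0, 0], [0, 0, 0]],
  [[0, 0, 0], [0, 0, 0]],
  [[0, 0, 0], [0, 0, 0]],
  [[0, 0, 0], [0, 0, 0]],
  [[0, 0, 0], [0, 0, 0]],
], gripper=0.0)

```text
t: 10.28
position: [0.4107, -0.3248, 0.0429]
eef_rot: [-0.0, 0.674, 0.739, 0.0]
wrist_force: [-0.1, -0.7, 0.1]
opening: 1.002
grasp_force: 0.0
```

>>> drive_tool([
  [[0, 0, -1], [0, 0, 0]],
  [[0, 0, -3], [0, 0, 0]],
  [[0, 0, -7], [0, 0, 0]],
  [[0, 0, -12], [0, 0, 0]],
  [[0, 0, -17], [0, 0, 0]],
])

```text
t: 10.9
position: [0.4103, -0.3247, 0.2151]
eef_rot: [0.0, 0.674, 0.739, -0.0]
wrist_force: [0.8, -0.2, -0.3]
opening: 1.003
grasp_force: 0.0
```

>>> drive_tool([
  [[6, 0, -3], [0, 0, 0]],
  [[12, 0, -3], [0, 0, 0]],
  [[18, 0, -3], [0, 0, 0]],
  [[18, 0, -3], [0, 0, 0]],
])

```text
t: 11.4
position: [0.3938, -0.1412, 0.2435]
eef_rot: [-0.001, 0.671, 0.741, 0.001]
wrist_force: [0.2, -0.9, 0.5]
opening: 0.997
grasp_force: 0.0
```

Run:
```python
from h import *
a=capture("side");b=cv2.resize(capture("top")[165:295,400:520],None,fx=3,fy=3,interpolation=2)
D=np.zeros((600,800,3),np.uint8);D[:390,:360]=b;D[:450,360:]=cv2.resize(a[250:400,260:400],None,fx=3,fy=3,interpolation=2)[:450,:440] if 0 else cv2.resize(a[250:400,260:406],(440,450),interpolation=2)
cv2.imwrite("pics/p4.png",D);print(observe()["t"],observe()["position"])
```

```text
11.5 [ 0.39429035 -0.145305    0.24363314]
```

View pics/p4.png

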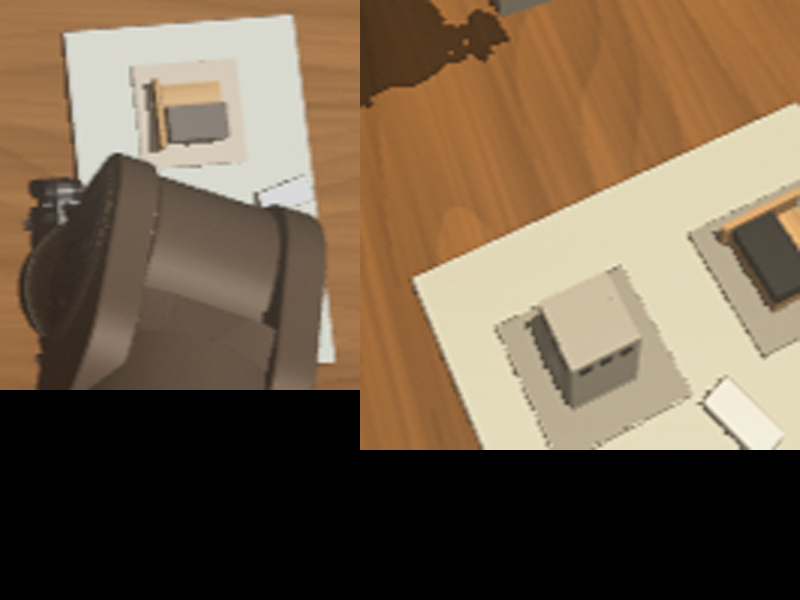

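Run:
```python
from h import *
print(px2w("side",260+232/3.014,250+320/3,.073))
print(observe()["wrist_force"]);print(finish_job())
```

```text
[ 0.41202068 -0.32477333  0.073     ]
[ 0.90029761 -0.78330351  0.17757629]
the job is handed in; nothing more can be done
None
```

The flat-roofed building was pressed until its latch let go, drawn out and set upright on the empty card plate, about 1 mm from the plate's measured centre. I handed the job in after about 11.5 s of robot time. The other two buildings were not touched and looked latched when last seen, just before the lift.

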